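# Point out the missing gearbox bolt and its spare, then log it

### The arm

A 6-joint arm with a two-finger parallel gripper is mounted at the origin on the work surface. World frame = base frame: x ahead of the robot, y to its left, z up, the work surface at z = 0. Lengths are in m, angles in rad, forces in N, time in s.
With the tool pointing down it reaches from about 0.35 to 0.875 m from the base axis. Payload 4.2 kg.
Tool frame: the origin (TCP) lies between the finger pads, 19 mm behind the fingertips; this is the grasp point; z points along the fingers, y is the line along which they close (so a half turn about z gives the same grasp; the last joint's range is limited). The gripper opens to 87 mm and grips with 3 to 60 N. Pads are 19 mm wide; open, the fingers measure 117 mm over their backs; the gripper's body (75 mm by 190 mm) begins 51 mm behind the grasp point.
Start: joints at [-0.865, 0.385, 0.008, 0, -1.194, -0.259], TCP at [0.27, -0.564, 0.241] pointing down, gripper open.
Joint ranges: [-3.14, 3.14], [-1.21, 2.06], [-1.07, 1.41], [-3.16, 2.05], [-2.99, -0.16], [-3.1, 3.1]. Speed limits (rad/s): [2.79, 2.79, 3.14, 3.14, 3.14, 3.14].

### API

Orientations are given as a unit quaternion [x, y, z, w].
In Python, from station import * gives the robot as it stands. The module is installed in compiled form; this text tells all that it offers.
- The arm moves only by the tool step_arm, never from a script. Its argument "increments" is a list of rows, each a list of 6 numbers: the shift along the tool's x, y, z in mm, then the turn, a rotation vector about the tool's x, y, z in rad. A call has 1 to 10 rows; each row shifts and turns the commanded pose from where the row before left it, along the tool's axes as they then stand; what a row does not reach is not made up. A row lasts 1/12 s, in which the tool goes at most 41.7 mm and 7.16 degrees, less where a joint would pass 70% of its speed; a pose out of reach is approached as far as the arm can. A call is refused whole if a number of a shift passes 41.7 or a number of a turn 0.125, either way. A call with a gripper value outside its range is refused whole. "gripper" is the closure, from -1 (fully open) to 1 (shut), so that 0 is half open, set as the call begins (left out, the last holds). The fingers move at their own pace and stop on an object; the grip force is fixed at half the most. Time passes only in rows, so rows that do not move let the fingers close. It gives the time, the measured TCP pose, the force, the opening and the grip force at its end, in the units of the state.
- get_state(): the state, without advancing time (a new reading comes with each control period).
- read_camera(name): name is "side" or "top" or "wrist"; returns a dict with "color" (400x640x3 uint8, blue, green, red), "z_map" (400x640 float32, m along the optical axis (not along the pixel's ray), 0 where there is no reading), "mtx" (3x3 intrinsics, pixels), "rvec" (rotation vector, rad) and "tvec" (3), from world to camera coordinates, as OpenCV has them; the wrist camera has in their place "hand_eye" (4x4, takes a point from camera to tool coordinates, whose origin is the TCP and whose axes are the flange's). Camera axes: x right, y down, z forward; pixel columns grow to the right and rows downward; lengths in m; the calibration is good to about 2 mm. A picture is of the moment at which its call begins: read the wrist's pose just before it.
- job_done(): hands the job in; it is judged then, once.
The state is a dict: "time": time; "joint_pos": joint angles; "joint_velocities": joint speeds; "joint_efforts": joint torques, N m; "position": TCP position; "orientation": TCP orientation; "ft_force": force on the tool from outside, world axes, zero at the start; "wrist_torque": the same for the moment, N m; "opening": finger opening in m; "grip_force": force on a finger pad.
Only numpy, scipy, OpenCV 4.12 (cv2) and the standard library are available. Lean on these libraries where they do the work, as an engineer would, in place of code of your own. Each camera call takes 0.05 s, during which the arm holds its last target. There are 200 camera calls.

### The job

Show the bench camera which bolt the gearbox needs: with the fingertips, point straight down at the one empty bolt hole on the gearbox cover, a finger's breadth or two above it, and stay there for two seconds without touching; then point in the same way, for two seconds, at the matching spare, the hexagon-head bolt in the wooden rack. Then press the larger of the two buttons on the grey control box all the way down with the fingertips and let it spring back, leaving the smaller one alone. Grip, lift or shift nothing: the gearbox, the rack and its bolts are not touched at all, and the other things on the bench stay where they are.

Things in the scene. Friction and masses are not known exactly. Their poses are not given: they have to be found in the camera images.
- gearbox: Round grey gearbox, 206 mm across, fixed, any yaw; origin under its centre, z up. Cover face 85 mm up; in its middle a 68 mm hub with a shaft stub to 127 mm. Six bosses, 36 mm across, tops 99 mm up, at 60 degree steps on a circle of 78 mm radius: five carry a dark hexagon bolt head (30 mm across flats, top 112 mm up), the one on the gearbox's own +x is empty.
- empty_hole (a point): Centre of the mouth of the empty bolt hole (21 mm wide, 14 mm deep, dark floor), at the height of its boss's top, z up. Pointing at it: the tool point within 20 mm sideways of this point and 20 to 70 mm above it (the fingertips lie about 19 mm beyond the tool point), touching nothing.
- rack: Wooden block 210 x 70 x 60 mm high, fixed; origin under its centre, long side along its x. Three holes along its x at -70, 0 and 70 mm hold the three spare bolts by their heads, in any order.
- spare_hex: The matching spare: loose bolt standing in the rack with a plain flat dark hexagon head, 30 mm across flats and 13 mm high, 0.18 kg; origin on its axis at the underside of the head (on the rack's top, 60 mm up), z up. It has about 2 mm of play.
- spare_hex_top (a point): Centre of the top of the hexagon head of the spare, 13 mm above the rack's top, z up. Pointing at it: as for the empty hole, the tool point within 20 mm sideways and 20 to 70 mm above, touching nothing.
- spare_eye: A wrong spare in the rack: eyebolt, an upright ring 41 mm wide standing 45 mm above the rack's top; origin on its axis at the rack's top.
- spare_wing: A wrong spare in the rack: wing bolt, round head with two upright wings, 55 mm over the wings and about 32 mm high above the rack's top; origin on its axis at the rack's top.
- panel: Grey control box 200 x 100 x 45 mm high, fixed; origin under its centre, long side along its x. Two round black push buttons in grey housings stand on it at -45 and +45 mm along its x, either way round. Box and rack may change sides of the gearbox.
- big_button_top (a point): Centre of the top of the larger button's cap (44 mm across), which is the one to press, straight down.
- big_button (a joint): Travel of the larger button: 0 up, 0.006 m fully down; sprung, about 5 N to push fully down. Counts as pressed beyond 0.0045.
- small_button_top (a point): Centre of the top of the smaller button's cap (22 mm across), to be left alone.
- small_button (a joint): Travel of the smaller button: 0 up, 0.006 m fully down.
- wrench: Loose steel wrench 180 mm long lying on the bench between the robot and the gearbox; origin under its middle, its length along its own x.
- socket: Loose steel wrench socket, upright cylinder 36 mm across, 60 mm high; origin under its centre.
- nut: Loose large dark hexagon nut, 36 mm across flats, 20 mm high, lying on the bench; origin under its centre.
- jar: Loose amber glass jar 70 mm across, 100 mm high, beyond the gearbox; origin under its centre.
- screwdriver: Loose screwdriver lying on the bench at the right; origin under it, handle to its -x.
- mug: Loose white mug 80 mm across, 90 mm high, on the bench at the left; origin under its centre.

How it is judged:
On the way, in this order (a step that is already met when the one before it is completed fails the run):
1. the tool points at the empty hole from just above, without contact, for two seconds (horizontal distance between the grasp point and empty_hole below 0.02 m and z of the grasp point in the frame of empty_hole between 0.02 and 0.07 m and contact force between the fingers and anything else below 0.3 N), for 1.8 s.
2. the tool points at the hexagon-head spare from just above, without contact, for two seconds (horizontal distance between the grasp point and spare_hex_top below 0.02 m and z of the grasp point in the frame of spare_hex_top between 0.02 and 0.07 m and contact force between the fingers and anything else below 0.3 N), for 1.8 s.
3. the larger button is pressed down by the fingers (value of joint big_button above 0.0045 m and contact force between the fingers and anything else above 0.5 N), for 0.05 s.
At the end, for the whole second after the job is handed in: The larger button has sprung back up and the smaller one is up (both within 1.5 mm), the three spares stand at rest in their holes (within 8 mm of where they were, tilted less than 0.15 rad), and the loose things on the bench lie within 20 mm of where they were (value of joint each of big_button, small_button below 0.0015 m and distance of each of spare_hex, spare_eye, spare_wing from where it was at the start of the episode below 0.008 m and angle between each of spare_hex, spare_eye, spare_wing's own z axis and vertical below 0.15 rad and linear speed of each of spare_hex, spare_eye, spare_wing below 0.02 m/s and distance of each of wrench, socket, nut, jar, screwdriver, mug from where it was at the start of the episode below 0.02 m); the robot touches nothing.
It fails at once if the robot touches the gearbox (contact force between any of the fingers, the arm and gearbox above 0.5 N).
It fails at once if the robot touches the rack or a spare bolt (contact force between any of the fingers, the arm and rack above 0.5 N or contact force between any of the fingers, the arm and spare_hex above 0.5 N or contact force between any of the fingers, the arm and spare_eye above 0.5 N or contact force between any of the fingers, the arm and spare_wing above 0.5 N).
It fails at once if a spare bolt is lifted or shifted (distance of any of spare_hex, spare_eye, spare_wing from where it was at the start of the episode above 0.008 m).
It fails at once if the smaller button is pressed (value of joint small_button above 0.003 m).
It fails at once if a loose thing on the bench is moved (distance of any of wrench, socket, nut, jar, screwdriver, mug from where it was at the start of the episode above 0.02 m).
It also fails if it takes over 51 s, if anything falls off the work surface, if the arm or the gripper's body presses on something with over 40 N, if the wrist force passes 120 N, or if a joint passes its speed limit or range.

## Working session

There is one attempt and no reset: what is moved stays moved. The work goes in short steps, Python scripts to look and compute and a tool call to move; the robot and the scene stay as the last step left them, time stands still between calls to the robot, and variables do not carry over. Pictures are saved under pics/ and viewed, at most 10 in all, crops included, and the job is handed in when it is done.

Besides the shell and the picture viewer there is one more tool, called after "Call:" by a JSON object that holds its "name" and its "arguments", one argument or row to a line. step_arm: Moves the arm, as the interface text tells. Its arguments: {"type":"object","properties":{"increments":{"type":"array","items":{"type":"array","items":{"type":"number"}}},"gripper":{"type":"number"}},"required":["increments"]}

```bash
mkdir -p pics; cat > h.py <<'E'
from station import *
import numpy as np, cv2
def snap(n):
    c=read_camera(n); np.savez(f'{n}.npz',**{k:np.array(v) for k,v in c.items()}); return c
def pt(c,u,v):
    z=c['z_map'][int(v),int(u)]; p=np.linalg.inv(c['mtx'])@[u,v,1]*z
    R=cv2.Rodrigues(np.array(c['rvec'],float))[0]; return R.T@(p-np.array(c['tvec']).ravel())
def ray(c,u,v,h):
    R=cv2.Rodrigues(np.array(c['rvec'],float))[0]; o=-R.T@np.array(c['tvec']).ravel()
    d=R.T@np.linalg.inv(c['mtx'])@[u,v,1]; return o+d*(h-o[2])/d[2]
E
python3 - <<'E'
from h import *
for n in('top','side'):
    c=snap(n); cv2.imwrite(f'pics/{n}0.png',c['color'])
s=get_state();print(s['position'],s['orientation'],s['opening'],s['time'])
E
```

```text
[ 0.26983276 -0.56317759  0.24029193] [-2.21464408e-01  9.75167970e-01  9.36613398e-04 -2.60945196e-04] 0.08655979276090466 0.1
```

View pics/top0.png

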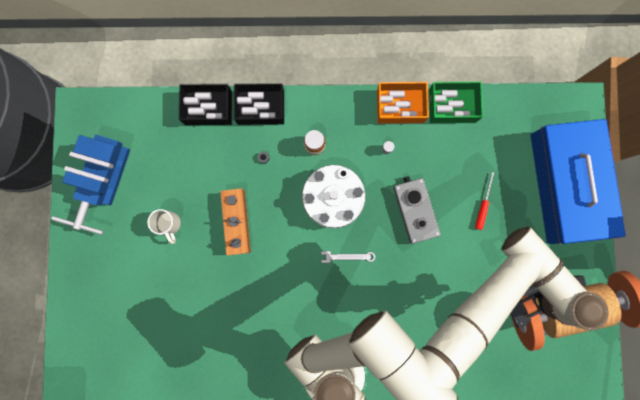

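View pics/side0.png

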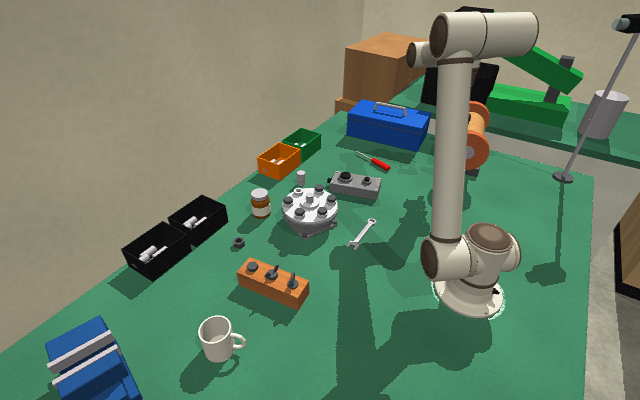

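The top view shows the gearbox at about (334,196), with what looks like the empty hole at (342,174). The rack is at about (234,221), and the spare that looks flat is at (232,200). The control box's larger button is at about (414,197). I'll zoom in and compute positions.

```bash
python3 - <<'E'
from h import *
t=dict(np.load('top.npz'));s=dict(np.load('side.npz'))
a=cv2.resize(t['color'][150:260,205:445],(800,366),interpolation=cv2.INTER_CUBIC)
b=cv2.resize(s['color'][160:310,230:390],(256*1,240),interpolation=cv2.INTER_CUBIC)
b=cv2.resize(s['color'][250:310,230:320],(345,230),interpolation=cv2.INTER_CUBIC)
b2=cv2.resize(s['color'][165:240,275:390],(352,230),interpolation=cv2.INTER_CUBIC)
o=np.zeros((600,800,3),np.uint8);o[:366]=a;o[368:598,:345]=b;o[368:598,360:712]=b2
cv2.imwrite('pics/crop.png',o)
for n,u,v,h in[('hole',342,174,.099),('gear',334,196,.127),('r1',232,200,.073),('r2',233,221,.08),('r3',235,243,.08),('big',414,197,.07),('small',420,224,.07)]:
    print(n,ray(t,u,v,h).round(3),pt(t,u,v).round(3))
# gearbox: bosses by depth
ys,xs=np.mgrid[140:260,200:450]
P=np.array([pt(t,u,v) for u,v in zip(xs.ravel(),ys.ravel())]);np.save('P.npy',P)
g=P[(P[:,2]>.07)&(np.hypot(*(P[:,:2]-ray(t,334,196,.1)[:2]).T)<.14)]
print('gear circ',cv2.minEnclosingCircle(g[:,:2].astype(np.float32)))
for n,q,lo,hi in(('rack',ray(t,234,221,.06),.052,.066),('panel',ray(t,417,210,.045),.038,.052)):
    m=P[(P[:,2]>lo)&(P[:,2]<hi)&(np.hypot(*(P[:,:2]-q[:2]).T)<.14)]
    print(n,cv2.minAreaRect(m[:,:2].astype(np.float32)))
E
```

```text
hole [ 0.653 -0.032  0.099] [ 0.655 -0.032  0.085]
gear [ 0.58  -0.005  0.127] [ 0.58  -0.005  0.124]
r1 [0.576 0.325 0.073] [0.576 0.325 0.072]
r2 [0.507 0.32  0.08 ] [0.508 0.321 0.071]
r3 [0.437 0.313 0.08 ] [0.437 0.314 0.074]
big [ 0.579 -0.266  0.07 ] [ 0.579 -0.266  0.069]
small [ 0.491 -0.283  0.07 ] [ 0.491 -0.283  0.07 ]
gear circ ((0.5865442156791687, -0.00219810102134943), 0.10273754596710205)
rack ((0.5088158845901489, 0.3216381072998047), (0.21005494892597198, 0.07232507318258286), 6.181118488311768)
panel ((0.5478898882865906, -0.27516084909439087), (0.2185395509004593, 0.10110986977815628), 15.662816047668457)
```

View pics/crop.png

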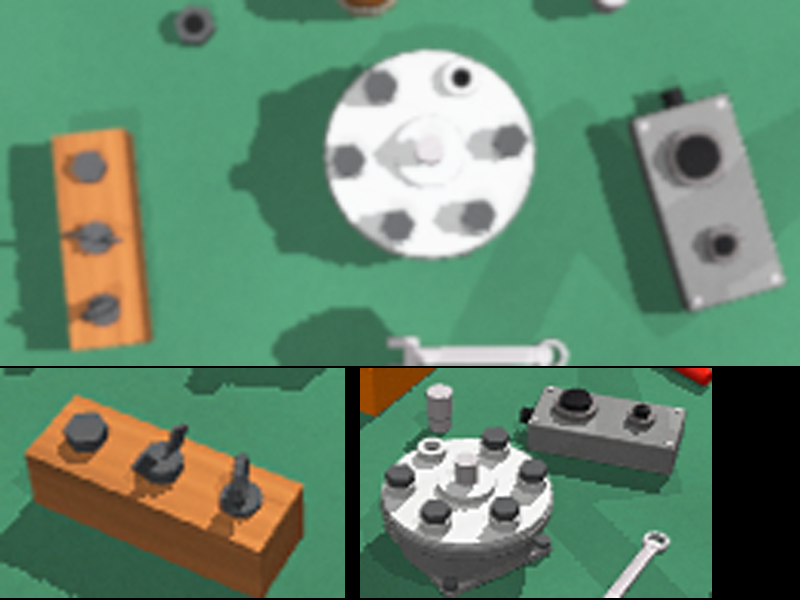

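The zoom confirms these positions:

| Target | Crop pixel | World position |
|---|---|---|
| Empty hole | (460,77) | about (0.656, -0.035, 0.099) |
| Flat hex spare | (88,166) | about (0.577, 0.327, 0.073) |
| Big button | (697,157) | about (0.578, -0.266, 0.070) |

I'll close the fingers and move high, over the hole.

Call:
{"name": "step_arm", "arguments": {
  "increments": [
    [-19.2,10.3,0,0,0,0],
    [-19.2,10.3,0,0,0,0],
    [-19.2,10.3,0,0,0,0],
    [-19.2,10.3,0,0,0,0],
    [-19.2,10.3,0,0,0,0],
    [-19.2,10.3,0,0,0,0],
    [-19.2,10.3,0,0,0,0],
    [-19.2,10.3,0,0,0,0],
    [-19.2,10.3,0,0,0,0],
    [-19.2,10.3,0,0,0,0]
  ],
  "gripper": 1
}}

```text
time: 0.93
position: [0.399, -0.3866, 0.2408]
orientation: [-0.221, 0.975, 0.0, -0.0]
ft_force: [0.2, 0.4, -0.5]
opening: 0.0282
grip_force: 0.0
```

Call:
{"name": "step_arm", "arguments": {
  "increments": [
    [-19.2,10.3,0,0,0,0],
    [-19.2,10.3,0,0,0,0],
    [-19.2,10.3,0,0,0,0],
    [-19.2,10.3,0,0,0,0],
    [-19.2,10.3,0,0,0,0],
    [-19.2,10.3,0,0,0,0],
    [-19.2,10.3,0,0,0,0],
    [-19.2,10.3,0,0,0,0],
    [-19.2,10.3,0,0,0,0],
    [-19.2,10.3,0,0,0,0]
  ]
}}

```text
time: 1.77
position: [0.5276, -0.2109, 0.2408]
orientation: [-0.222, 0.975, 0.0, -0.0]
ft_force: [0.0, -0.1, 0.2]
opening: 0.0002
grip_force: 0.0
```

Call:
{"name": "step_arm", "arguments": {
  "increments": [
    [-19.2,10.3,0,0,0,0],
    [-19.2,10.3,0,0,0,0],
    [-19.2,10.3,0,0,0,0],
    [-19.2,10.3,0,0,0,0],
    [-19.2,10.3,0,0,0,0],
    [-19.2,10.3,0,0,0,0],
    [-19.2,10.3,0,0,0,0],
    [-19.2,10.3,0,0,0,0],
    [-19.2,10.3,0,0,0,0],
    [-19.2,10.3,0,0,0,0]
  ]
}}

```text
time: 2.6
position: [0.6562, -0.0351, 0.2406]
orientation: [-0.222, 0.975, 0.0, -0.001]
ft_force: [1.0, -0.4, -0.3]
opening: 0.0005
grip_force: 0.0
```

```bash
python3 - <<'E'
from h import *
from scipy.spatial.transform import Rotation as R
s=get_state(); c=snap('wrist'); cv2.imwrite('pics/w1.png',c['color'])
T=R.from_quat(s['orientation']).as_matrix(); H=np.array(c['hand_eye'])
q=H[:3,:3].T@(T.T@(np.array([.656,-.035,.099])-s['position'])-H[:3,3]); p=c['mtx']@q; print(p[:2]/p[2])
E
```

```text
[317.61499739 194.0897057 ]
```

View pics/w1.png

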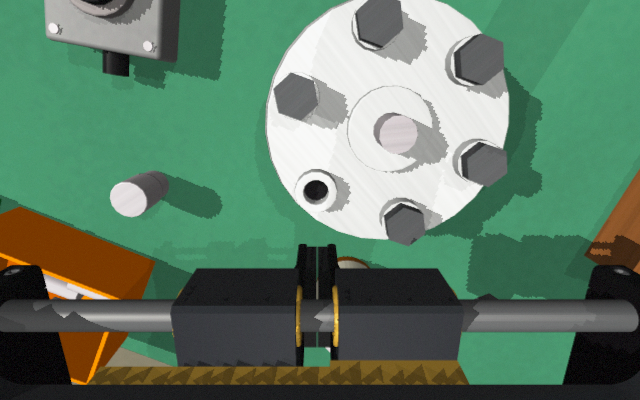

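The wrist view shows the hole at (316,190), and I predicted (318,194), so the estimate is good to about 2 mm. Next I descend and hold.

Call:
{"name": "step_arm", "arguments": {
  "increments": [
    [0,0,16,0,0,0],
    [0,0,16,0,0,0],
    [0,0,16,0,0,0],
    [0,0,16,0,0,0],
    [0,0,16,0,0,0],
    [0,0,10,0,0,0],
    [0,0,6,0,0,0],
    [0,0,0,0,0,0],
    [0,0,0,0,0,0],
    [0,0,0,0,0,0]
  ]
}}

```text
time: 3.48
position: [0.6567, -0.0361, 0.1464]
orientation: [-0.222, 0.975, -0.0, 0.001]
ft_force: [-0.5, -0.3, 0.4]
opening: 0.0002
grip_force: 0.0
```

Call:
{"name": "step_arm", "arguments": {
  "increments": [
    [0,0,0,0,0,0],
    [0,0,0,0,0,0],
    [0,0,0,0,0,0],
    [0,0,0,0,0,0],
    [0,0,0,0,0,0],
    [0,0,0,0,0,0],
    [0,0,0,0,0,0],
    [0,0,0,0,0,0],
    [0,0,0,0,0,0],
    [0,0,0,0,0,0]
  ]
}}

```text
time: 4.32
position: [0.656, -0.036, 0.1452]
orientation: [-0.222, 0.975, -0.0, -0.0]
ft_force: [0.6, -0.6, -0.4]
opening: 0.0002
grip_force: 0.0
```

Call:
{"name": "step_arm", "arguments": {
  "increments": [
    [0,0,0,0,0,0],
    [0,0,0,0,0,0],
    [0,0,0,0,0,0],
    [0,0,0,0,0,0],
    [0,0,0,0,0,0],
    [0,0,0,0,0,0],
    [0,0,0,0,0,0],
    [0,0,0,0,0,0],
    [0,0,0,0,0,0],
    [0,0,0,0,0,0]
  ]
}}

```text
time: 5.15
position: [0.656, -0.0361, 0.1453]
orientation: [-0.222, 0.975, -0.0, 0.0]
ft_force: [0.3, 0.6, 0.2]
opening: -0.0002
grip_force: 0.0
```

Call:
{"name": "step_arm", "arguments": {
  "increments": [
    [0,0,0,0,0,0],
    [0,0,0,0,0,0],
    [0,0,0,0,0,0],
    [0,0,0,0,0,0],
    [0,0,0,0,0,0],
    [0,0,0,0,0,0],
    [0,0,0,0,0,0],
    [0,0,0,0,0,0],
    [0,0,0,0,0,0],
    [0,0,0,0,0,0]
  ]
}}

```text
time: 5.98
position: [0.656, -0.0361, 0.1453]
orientation: [-0.222, 0.975, 0.0, 0.0]
ft_force: [0.4, -0.7, -1.0]
opening: 0.0004
grip_force: 0.0
```

Call:
{"name": "step_arm", "arguments": {
  "increments": [
    [0,0,-10,0,0,0],
    [0,0,-16,0,0,0],
    [0,0,-16,0,0,0],
    [0,0,-16,0,0,0],
    [0,0,-16,0,0,0],
    [0,0,-16,0,0,0]
  ]
}}

```text
time: 6.48
position: [0.6561, -0.0361, 0.237]
orientation: [-0.222, 0.975, -0.0, 0.0]
ft_force: [0.6, 0.0, -0.3]
opening: 0.0005
grip_force: 0.0
```

Call:
{"name": "step_arm", "arguments": {
  "increments": [
    [-4.3,18.1,0,0,0,0],
    [-4.3,18.1,0,0,0,0],
    [-4.3,18.1,0,0,0,0],
    [-4.3,18.1,0,0,0,0],
    [-4.3,18.1,0,0,0,0],
    [-4.3,18.1,0,0,0,0],
    [-4.3,18.1,0,0,0,0],
    [-4.3,18.1,0,0,0,0],
    [-4.3,18.1,0,0,0,0],
    [-4.3,18.1,0,0,0,0]
  ]
}}

```text
time: 7.32
position: [0.6164, 0.1466, 0.2363]
orientation: [-0.222, 0.975, 0.0, 0.001]
ft_force: [-0.4, -0.8, -0.2]
opening: 0.0002
grip_force: 0.0
```

Call:
{"name": "step_arm", "arguments": {
  "increments": [
    [-4.3,18.1,0,0,0,0],
    [-4.3,18.1,0,0,0,0],
    [-4.3,18.1,0,0,0,0],
    [-4.3,18.1,0,0,0,0],
    [-4.3,18.1,0,0,0,0],
    [-4.3,18.1,0,0,0,0],
    [-4.3,18.1,0,0,0,0],
    [-4.3,18.1,0,0,0,0],
    [-4.3,18.1,0,0,0,0],
    [-4.3,18.1,0,0,0,0]
  ]
}}

```text
time: 8.15
position: [0.577, 0.3286, 0.2362]
orientation: [-0.222, 0.975, 0.0, 0.0]
ft_force: [0.5, -0.5, -0.5]
opening: 0.0005
grip_force: 0.0
```

```bash
python3 - <<'E'
from h import *
from scipy.spatial.transform import Rotation as R
s=get_state(); c=snap('wrist'); cv2.imwrite('pics/w2.png',c['color'])
T=R.from_quat(s['orientation']).as_matrix(); H=np.array(c['hand_eye'])
q=H[:3,:3].T@(T.T@(np.array([.577,.327,.073])-s['position'])-H[:3,3]); p=c['mtx']@q; print(p[:2]/p[2],s['position'])
E
```

```text
[315.81100248 186.28738814] [0.57699444 0.32856071 0.23622946]
```

View pics/w2.png

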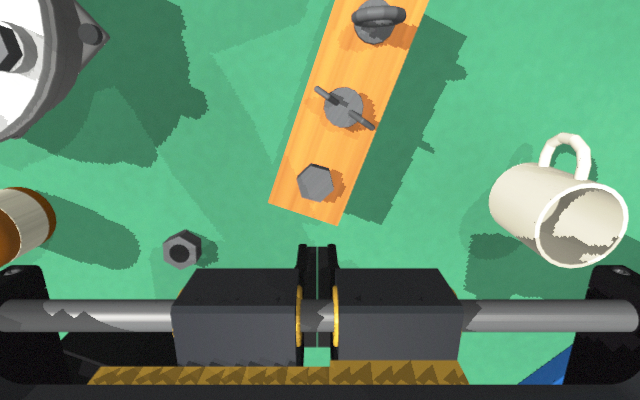

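The wrist view shows the flat hex head at (315,182), and I predicted (316,186), so the target is confirmed. The wing bolt is at (345,107) and the eyebolt at (378,18). I descend to about 50 mm above it.

Call:
{"name": "step_arm", "arguments": {
  "increments": [
    [0,0,16,0,0,0],
    [0,0,16,0,0,0],
    [0,0,16,0,0,0],
    [0,0,16,0,0,0],
    [0,0,16,0,0,0],
    [0,0,16,0,0,0],
    [0,0,10,0,0,0],
    [0,0,6,0,0,0],
    [0,0,0,0,0,0],
    [0,0,0,0,0,0]
  ]
}}

```text
time: 9.03
position: [0.5775, 0.3278, 0.1238]
orientation: [-0.222, 0.975, 0.0, 0.0]
ft_force: [-0.3, -0.2, 0.5]
opening: 0.0006
grip_force: 0.0
```

Call:
{"name": "step_arm", "arguments": {
  "increments": [
    [0,0,0,0,0,0],
    [0,0,0,0,0,0],
    [0,0,0,0,0,0],
    [0,0,0,0,0,0],
    [0,0,0,0,0,0],
    [0,0,0,0,0,0],
    [0,0,0,0,0,0],
    [0,0,0,0,0,0],
    [0,0,0,0,0,0],
    [0,0,0,0,0,0]
  ]
}}

```text
time: 9.87
position: [0.5771, 0.3276, 0.1232]
orientation: [-0.222, 0.975, -0.0, -0.0]
ft_force: [-0.3, 0.2, -0.5]
opening: 0.0004
grip_force: 0.0
```

Call:
{"name": "step_arm", "arguments": {
  "increments": [
    [0,0,0,0,0,0],
    [0,0,0,0,0,0],
    [0,0,0,0,0,0],
    [0,0,0,0,0,0],
    [0,0,0,0,0,0],
    [0,0,0,0,0,0],
    [0,0,0,0,0,0],
    [0,0,0,0,0,0],
    [0,0,0,0,0,0],
    [0,0,0,0,0,0]
  ]
}}

```text
time: 10.7
position: [0.5771, 0.3276, 0.1233]
orientation: [-0.222, 0.975, -0.0, -0.0]
ft_force: [0.2, 0.9, 0.5]
opening: 0.0004
grip_force: 0.0
```

Call:
{"name": "step_arm", "arguments": {
  "increments": [
    [0,0,0,0,0,0],
    [0,0,0,0,0,0],
    [0,0,0,0,0,0],
    [0,0,0,0,0,0],
    [0,0,0,0,0,0],
    [0,0,0,0,0,0],
    [0,0,0,0,0,0],
    [0,0,0,0,0,0],
    [0,0,0,0,0,0],
    [0,0,0,0,0,0]
  ]
}}

```text
time: 11.53
position: [0.5772, 0.3275, 0.1233]
orientation: [-0.222, 0.975, 0.0, 0.0]
ft_force: [-1.4, -0.3, -0.9]
opening: 0.0003
grip_force: 0.0
```

Call:
{"name": "step_arm", "arguments": {
  "increments": [
    [0,0,-10,0,0,0],
    [0,0,-16,0,0,0],
    [0,0,-16,0,0,0],
    [0,0,-16,0,0,0],
    [0,0,-16,0,0,0],
    [0,0,-16,0,0,0],
    [0,0,-16,0,0,0],
    [0,0,-16,0,0,0]
  ]
}}

```text
time: 12.2
position: [0.5771, 0.3275, 0.2471]
orientation: [-0.222, 0.975, 0.0, 0.0]
ft_force: [0.7, -0.6, 1.0]
opening: 0.0003
grip_force: 0.0
```

Call:
{"name": "step_arm", "arguments": {
  "increments": [
    [8.5,-17.9,0,0,0,0],
    [8.5,-17.9,0,0,0,0],
    [8.5,-17.9,0,0,0,0],
    [8.5,-17.9,0,0,0,0],
    [8.5,-17.9,0,0,0,0],
    [8.5,-17.9,0,0,0,0],
    [8.5,-17.9,0,0,0,0],
    [8.5,-17.9,0,0,0,0],
    [8.5,-17.9,0,0,0,0],
    [8.5,-17.9,0,0,0,0]
  ]
}}

```text
time: 13.03
position: [0.577, 0.1269, 0.2448]
orientation: [-0.221, 0.975, -0.0, -0.001]
ft_force: [-0.2, 1.0, 0.1]
opening: 0.0006
grip_force: 0.0
```

Call:
{"name": "step_arm", "arguments": {
  "increments": [
    [8.5,-17.9,0,0,0,0],
    [8.5,-17.9,0,0,0,0],
    [8.5,-17.9,0,0,0,0],
    [8.5,-17.9,0,0,0,0],
    [8.5,-17.9,0,0,0,0],
    [8.5,-17.9,0,0,0,0],
    [8.5,-17.9,0,0,0,0],
    [8.5,-17.9,0,0,0,0],
    [8.5,-17.9,0,0,0,0],
    [8.5,-17.9,0,0,0,0]
  ]
}}

```text
time: 13.87
position: [0.5772, -0.071, 0.2449]
orientation: [-0.221, 0.975, 0.0, -0.001]
ft_force: [0.7, 0.2, 0.4]
opening: 0.0007
grip_force: 0.0
```

Call:
{"name": "step_arm", "arguments": {
  "increments": [
    [8.5,-17.9,0,0,0,0],
    [8.5,-17.9,0,0,0,0],
    [8.5,-17.9,0,0,0,0],
    [8.5,-17.9,0,0,0,0],
    [8.5,-17.9,0,0,0,0],
    [8.5,-17.9,0,0,0,0],
    [8.5,-17.9,0,0,0,0],
    [8.5,-17.9,0,0,0,0],
    [8.5,-17.9,0,0,0,0],
    [8.5,-17.9,0,0,0,0]
  ]
}}

```text
time: 14.7
position: [0.5776, -0.2688, 0.2448]
orientation: [-0.221, 0.975, 0.0, -0.001]
ft_force: [1.1, -0.5, 0.2]
opening: 0.0004
grip_force: 0.0
```

```bash
python3 - <<'E'
from h import *
from scipy.spatial.transform import Rotation as R
s=get_state(); c=snap('wrist'); cv2.imwrite('pics/w3.png',c['color'])
T=R.from_quat(s['orientation']).as_matrix(); H=np.array(c['hand_eye'])
q=H[:3,:3].T@(T.T@(np.array([.578,-.266,.07])-s['position'])-H[:3,3]); p=c['mtx']@q; uv=p[:2]/p[2];print(uv,s['position'])
u,v=uv.astype(int)
z=np.median(c['z_map'][v-6:v+3,u-4:u+5]); q=np.linalg.inv(c['mtx'])@[u,v,1]*z
print(T@(H[:3,:3]@q+H[:3,3])+s['position'])
E
```

```text
[319.77533068 185.74254339] [ 0.57760312 -0.26882343  0.24477956]
[ 0.57799598 -0.266787    0.0686329 ]
```

View pics/w3.png

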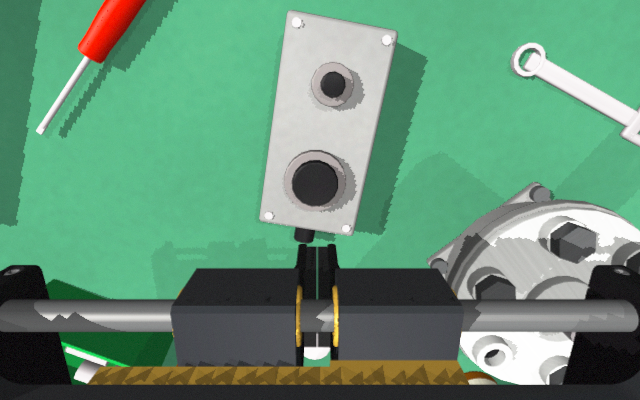

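The wrist view shows the big button at (315,183), almost under the tool, and its top is at z≈0.069. I descend to about 5 mm above it, then press slowly.

Call:
{"name": "step_arm", "arguments": {
  "increments": [
    [0,1,16,0,0,0],
    [0,1,16,0,0,0],
    [0,0,16,0,0,0],
    [0,0,16,0,0,0],
    [0,0,16,0,0,0],
    [0,0,16,0,0,0],
    [0,0,16,0,0,0],
    [0,0,16,0,0,0],
    [0,0,14,0,0,0],
    [0,0,8,0,0,0]
  ]
}}

```text
time: 15.58
position: [0.576, -0.2655, 0.093]
orientation: [-0.221, 0.975, 0.001, -0.002]
ft_force: [-0.1, -0.7, -0.2]
opening: 0.0005
grip_force: 0.0
```

Call:
{"name": "step_arm", "arguments": {
  "increments": [
    [0,0,0,0,0,0],
    [0,0,0,0,0,0],
    [0,0,1,0,0,0],
    [0,0,1,0,0,0],
    [0,0,1,0,0,0],
    [0,0,1,0,0,0],
    [0,0,1,0,0,0],
    [0,0,1,0,0,0],
    [0,0,0,0,0,0],
    [0,0,0,0,0,0]
  ]
}}

```text
time: 16.42
position: [0.5783, -0.2651, 0.0892]
orientation: [-0.222, 0.975, 0.0, -0.0]
ft_force: [-0.1, 0.2, 0.3]
opening: 0.0007
grip_force: 0.0
```

Call:
{"name": "step_arm", "arguments": {
  "increments": [
    [0,0,1,0,0,0],
    [0,0,1,0,0,0],
    [0,0,1,0,0,0],
    [0,0,1,0,0,0],
    [0,0,1,0,0,0],
    [0,0,0,0,0,0],
    [0,0,0,0,0,0]
  ]
}}

```text
time: 17.0
position: [0.5783, -0.2651, 0.0845]
orientation: [-0.222, 0.975, -0.0, -0.0]
ft_force: [-0.6, 0.1, 2.4]
opening: 0.0006
grip_force: 1.2
```

Call:
{"name": "step_arm", "arguments": {
  "increments": [
    [0,0,1,0,0,0],
    [0,0,1,0,0,0],
    [0,0,1,0,0,0],
    [0,0,0,0,0,0],
    [0,0,0,0,0,0],
    [0,0,0,0,0,0]
  ]
}}

```text
time: 17.5
position: [0.5784, -0.2651, 0.0814]
orientation: [-0.222, 0.975, -0.0, 0.0]
ft_force: [-1.5, 2.1, 4.4]
opening: 0.0003
grip_force: 2.0
```

Call:
{"name": "step_arm", "arguments": {
  "increments": [
    [0,0,1,0,0,0],
    [0,0,1,0,0,0],
    [0,0,0,0,0,0],
    [0,0,0,0,0,0],
    [0,0,0,0,0,0]
  ]
}}

```text
time: 17.92
position: [0.5784, -0.2651, 0.0801]
orientation: [-0.222, 0.975, -0.0, 0.0]
ft_force: [-2.7, 1.6, 8.1]
opening: 0.0007
grip_force: 4.0
```

The force is up to 8 N and the travel has stalled, so the button is bottomed out. I'll retract.

Call:
{"name": "step_arm", "arguments": {
  "increments": [
    [0,0,0,0,0,0],
    [0,0,0,0,0,0],
    [0,0,-5,0,0,0],
    [0,0,-10,0,0,0],
    [0,0,-16,0,0,0],
    [0,0,-16,0,0,0],
    [0,0,-16,0,0,0],
    [0,0,-16,0,0,0],
    [0,0,-16,0,0,0],
    [0,0,-16,0,0,0]
  ]
}}

```text
time: 18.75
position: [0.5782, -0.2651, 0.1909]
orientation: [-0.221, 0.975, 0.0, -0.0]
ft_force: [0.2, 0.4, -0.0]
opening: 0.0003
grip_force: 0.0
```

Call:
{"name": "step_arm", "arguments": {
  "increments": [
    [0,0,0,0,0,0],
    [0,0,0,0,0,0],
    [0,0,0,0,0,0],
    [0,0,0,0,0,0],
    [0,0,0,0,0,0],
    [0,0,0,0,0,0]
  ]
}}

```text
time: 19.25
position: [0.578, -0.265, 0.1892]
orientation: [-0.222, 0.975, 0.0, -0.001]
ft_force: [-0.2, 0.6, -0.2]
opening: 0.0004
grip_force: 0.0
```

```bash
python3 -c "
from station import *
print(get_state()['ft_force']); print(job_done())"
```

```text
[-0.22830351  0.6146697  -0.245749  ]
the job is handed in; nothing more can be done
None
```

I held the fingertips over the empty hole and then the hex spare for over two seconds each with no contact seen, pressed the larger button until it bottomed (about 8 N), released it, and handed the job in at about 19 s; no verdict was returned.

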